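Load the observation cell and lock its collar

TASK

Set the specimen carrier with the orange grip flat on the floor of the observation cell's round well without dropping it, then swing the glass cover fully shut, and only then turn the black lock collar clockwise by its fin until the white line on the fin lines up with the red mark on the base. Leave the other carriers, bottles and tools where they are.

Things in the scene. Friction and masses are not known exactly. Their poses are not given: they have to be found in the camera images.
- cell: Observation cell, fixed to the bench: round white base disc 196 mm in diameter, 22 mm high, with an upright aluminium cup in its middle (outer diameter 100, inner 90, rim 46 mm above the bench). Two dark hinge cheeks, 58 mm high, stand on its +x side. Origin: centre of the underside, on the bench. Own x points from the well towards the cover's hinge (roughly away from the robot), z up.
- cell_well (a point): Centre of the well's flat floor: 8 mm above the bench, 38 mm below the cup's rim, well 90 mm wide. Axes as the cell's.
- cell_mark (a point): The red locked mark: a radial stripe 12 x 7 mm flat on the base, 91.5 mm from the cell's axis, at azimuth 2.70 rad in the cell's frame (robot side). A thin black stripe at azimuth 3.75 rad marks the unlocked end of travel.
- cover (a joint): Hinge of the cover, rad: 0 shut (lying flat on the cup's rim), 1.55 to 1.8 at the start (standing about upright or leaning back). Hinge axis level along the cell's y, 70 mm from the cell's axis on its +x side, 49 mm above the bench. Stiff with friction (0.2 N m): it stays where it is left, so it needs pushing all the way down (2 to 4 N near its free edge). Mass 120 g.
- cover_edge (a point): Middle of the cover's free rim, 120 mm from the hinge axis, at mid-thickness. The cover is a clear disc in a grey frame, 100 mm in diameter, 6 mm thick (shut: 46 to 52 mm above the bench), with a small black tab reaching 7 mm beyond this point. Own x points from this rim to the hinge; own z is the outer face's normal (up when shut, away from the robot when open).
- collar (a joint): Angle of the lock collar, rad: 0 unlocked end, 1.05 when the fin's white line is at the red mark; grows clockwise seen from above; it can be turned past the mark to 1.5, so nothing stops it there. Starts between 0 and 0.4. Friction 0.12 N m (under 2 N at the fin); stays where left.
- collar_fin (a point): Middle of the fin's top edge, 73 mm from the cell's axis, 68 mm above the bench. The fin is the collar's only handle: black, upright, 26 mm long radially (60 to 86 mm from the axis), 10 mm thick across, from 30 to 68 mm above the bench, with a white line along its top and down its outer end. Its azimuth in the cell's frame is 3.75 rad minus the collar angle. The ring itself is 51 to 60 mm in radius, 28 to 42 mm above the bench, round the cup; nothing stands beside the fin.
- carrier_orange: Specimen carrier with the orange grip, to be loaded: grey disc 60 mm in diameter, 6 mm thick, with an upright orange grip in the middle, 20 mm long (own x), 10 mm thick (own y), its top 34 mm above the underside; a low orange dome (16 mm wide, 7 mm high) stands on the disc at each end of the grip. About 60 g. Origin: centre of its underside.
- carrier_green: The same carrier with a green grip: leave it.
- carrier_white: The same carrier with a white grip: leave it.
- mat: Blue mat 130 x 270 x 4 mm, fixed, on which the three carriers stand in a row along its long (own y) axis, in any order. Origin: centre of its underside.
- sample_jar: Clear jar with a white cap, 60 mm wide, 75 mm high, a bystander. Origin: centre of its underside.
- wash_bottle: White bottle with a blue cap, 64 mm wide, 160 mm high, a bystander. Origin: centre of its underside.
- reagent: Small amber bottle with a black cap, 48 mm wide, 85 mm high, a bystander. Origin: centre of its underside.
- spatula: Spatula with an orange handle, 180 mm long, lying on the bench, a bystander. Origin: about its middle, on the bench.
Not all that is in view belongs to the job. What is meant by the cell is not blue, and is the smaller of those in its own colour. What is shaped like the carrier_orange but blue is not meant.

How it is judged (in metres and radians):
On the way, in this order (a step that is already met when the one before it is completed fails the run):
1. the orange carrier stands in the well, let go, with the cover still open (horizontal distance between carrier_orange and cell_well below 0.018 m and z of carrier_orange in the frame of cell_well below 0.005 m and angle between carrier_orange's own z axis and vertical below 0.1 rad and contact force between carrier_orange and the fingers below 0.1 N and value of joint cover above 0.9 rad), for 0.2 s.
2. the cover is shut over the carrier while the collar is still unlocked (horizontal distance between carrier_orange and cell_well below 0.018 m and z of carrier_orange in the frame of cell_well below 0.005 m and angle between carrier_orange's own z axis and vertical below 0.1 rad and value of joint cover below 0.04 rad and value of joint collar below 0.6 rad), for 0.2 s.
3. the collar is at the locked mark, with the cover shut (value of joint cover below 0.04 rad and value of joint collar between 0.95 and 1.15 rad), for 0.2 s.
At the end, for the whole second after the job is handed in: The orange carrier lies flat on the well's floor (within 18 mm of its centre, 5 mm of the floor, 0.1 rad of level), at rest; the cover is shut to 0.04 rad; the collar stands within 0.1 rad of the red mark (joint 0.95 to 1.15) (all of step 3 and horizontal distance between carrier_orange and cell_well below 0.018 m and z of carrier_orange in the frame of cell_well below 0.005 m and angle between carrier_orange's own z axis and vertical below 0.1 rad and contact force between carrier_orange and the fingers below 0.1 N and linear speed of carrier_orange below 0.02 m/s); the robot touches nothing.
It fails at once if the orange carrier falls freely into the well from more than 12 mm above its floor (contact force between carrier_orange and anything else below 0.02 N and z of carrier_orange in the frame of cell_well above 0.012 m and horizontal distance between carrier_orange and cell_well below 0.06 m).
It fails at once if another carrier, a bottle, the jar or the spatula is moved more than 30 mm (distance of any of carrier_green, carrier_white, sample_jar, wash_bottle, reagent, spatula from where it was at the start of the episode above 0.03 m).
It also fails if it takes over 67 s, if anything falls off the work surface, if the arm or the gripper's body presses on something with over 40 N, if the wrist force passes 120 N, or if a joint passes its speed limit or range.

ROBOT

A 6-joint arm with a two-finger parallel gripper is mounted at the origin on the work surface. World frame = base frame: x ahead of the robot, y to its left, z up, the work surface at z = 0. Lengths are in mm, angles in degrees, forces in N, time in s.
With the tool pointing down it reaches from about 275 to 975 mm from the base axis. Payload 8.4 kg.
Tool frame: the origin (TCP) lies between the finger pads; the fingertips stand 11 mm ahead of it and the grasp point (between the pads) lies 8 mm behind it (env.tcp_to_tips is the distance from the TCP to the fingertips, in mm); x points along the fingers, y is the direction in which the jaws open and shut, and the axes are right-handed (so a half turn about x gives the same grasp; the last joint's range is limited). The gripper opens to 92 mm and grips with 3 to 60 N. Pads are 20 mm wide; open, the fingers measure 128 mm over their backs; the gripper's body (75 mm by 189 mm) begins 69 mm behind the grasp point.
Start: joints at [68.446, 20.225, 93.587, -0, 66.188, -0.138], TCP at [228.221, 581.844, 225.583] pointing down, gripper open.
Joint ranges: [-150.9, 150.9], [-52.94, 120.26], [3.33, 152.33], [-74.26, 254.26], [0, 154.13], [-172.89, 172.89]. Speed limits (degrees/s): [127.2, 127.2, 159.86, 180, 180, 180].

INTERFACE

Orientations are given as a 3x3 rotation matrix whose columns are the frame's x, y, z axes.
In Python, from workcell import env, capture, camera_info, ticket, masks_of, pinpoint gives the robot as it stands.
- The arm moves only by the shell command python3 -m pendant 'ROWS' [OPENING] [FORCE]. ROWS is JSON, a list of rows, each a list of 2 entries, a list of its own where there are three numbers: the shift along the tool's x, y, z in mm, then the turn, a rotation vector about the tool's x, y, z in degrees. In form: [[[x, y, z], [wx, wy, wz]], ...]. A call has 1 to 20 rows; each row is the pose to reach, as a shift and turn from the pose measured when the call began, along the tool's axes at that moment; what a row does not reach only later rows make up. A row lasts 1/10 s, in which the tool goes at most 50 mm and 8.59 degrees, less where a joint would pass 70% of its speed; a pose out of reach is approached as far as the arm can. A call with a gripper value outside its range is refused whole. OPENING is the finger opening in mm, from 0 to 91.9, set as the call begins (- or left out, the last holds). The fingers move at their own pace and stop on an object; FORCE is the grip in N (left out, the last holds). Time passes only in rows, so rows that repeat a pose let the fingers close. It gives the time, the measured TCP pose, the force and the opening at its end, in the units of the state.
- env.state(): the state, without advancing time (a new reading comes with each control period).
- capture(name): name is "side" or "top"; returns (picture, depth): 400x640x3 uint8, red, green, blue; 400x640 float32, mm along the optical axis (not along the pixel's ray), 0 where there is no reading.
- camera_info(name): a dict with "intrinsics" (3x3 intrinsics, pixels), "k1" (the pictures are not rectified: a ray, as slopes to the right and down, at radius r is drawn at 1 + k1 r^2 times it, then the intrinsics apply), "origin" and "attitude" of the camera in the world. Camera axes: x right, y up, looking along -z (the intrinsics and any distortion apply to the point x, -y, -z); pixel columns grow to the right and rows downward; lengths in mm; the calibration is good to about 2 mm. A picture is of the moment at which its call begins. camera_info takes no time and is no camera call.
- ticket.job_done(): hands the job in, once; it reports no verdict.
Trained networks look in the newest picture that a camera, given by its name, has taken for a name from the list of things; names that differ only in an ending like _2 or _b are one class to them, and where a whole thing is asked for, a point or a joint stands for the part that bears it (a point fixed in the world has none). Each returns a list of dicts, best first, with "score" (0 to 1); they miss things now and then, are a little off and sometimes report something else, mostly with a low value. They report only what shows in the picture. A call takes as long as a camera call. They do not tell look-alikes from the thing itself.
- masks_of(camera, target): "mask" (400x640 bool, what is visible of it) and "centre" ([column, row] in pixels, amid what is visible of it).
- pinpoint(camera, target): "centre" ([column, row] in pixels: a listed point, or the origin of a listed thing).
The state is a dict: "clock": time; "q": joint angles; "joint_vel": joint speeds; "joint_efforts": joint torques, N m; "eef_pos": TCP position; "eef_rot": TCP orientation; "wrist_force": force on the tool from outside, world axes, zero at the start; "ft_torque": the same for the moment, N m; "gripper_width": opening from 0.0 (shut) to 1.0 (fully open).
Only numpy, scipy, OpenCV 4.12 (cv2) and the standard library are available. Lean on these libraries where they do the work, as an engineer would, in place of code of your own. Each camera call takes 0.05 s, during which the arm holds its last target.

## Working session

There is one attempt and no reset: what is moved stays moved. The work goes in short steps, Python scripts to look and compute and a shell command to move; the robot and the scene stay as the last step left them, time stands still between calls to the robot, and variables do not carry over. Pictures are saved under pics/ and viewed, and the job is handed in when it is done.

```bash
ls; mkdir -p pics
cat > h.py <<'E'
import numpy as np, cv2
from workcell import env, capture, camera_info, ticket, masks_of, pinpoint
def snap(n,name):
    p,d=capture(n); cv2.imwrite(f'pics/{name}.png',p[:,:,::-1]); np.save(f'pics/{name}.npy',d); return p,d
def ray(n,c):
    i=camera_info(n);K=np.array(i['intrinsics']);k=i['k1']
    u=np.array([(c[0]-K[0,2])/K[0,0],(c[1]-K[1,2])/K[1,1]]);s=u.copy()
    for _ in range(30): s=u/(1+k*(s@s))
    return np.array(i['origin'],float),np.array(i['attitude'])@np.array([s[0],-s[1],-1.])
def at_z(n,c,z):
    o,r=ray(n,c); return o+r*(z-o[2])/r[2]
def at_d(n,c,d):
    o,r=ray(n,c); return o+r*d
def proj(n,P):
    i=camera_info(n);K=np.array(i['intrinsics']);R=np.array(i['attitude'])
    q=R.T@(np.array(P,float)-np.array(i['origin'])); s=np.array([q[0],-q[1]])/-q[2]
    s=s*(1+i['k1']*(s@s)); return np.array([K[0,0]*s[0]+K[0,2],K[1,1]*s[1]+K[1,2]])
E
python3 - <<'E'
from h import *
np.set_printoptions(precision=1,suppress=True)
for n in('side','top'):
    snap(n,n+'0')
    i=camera_info(n);print(n,i['origin'],i['k1'])
    for t in ['cell','cell_well','cell_mark','cover_edge','collar_fin','carrier_orange']:
        for r in pinpoint(n,t): print(n,t,np.array(r['centre']),round(r['score'],2))
print(env.state())
E
```

```text
pics
side [ 329.6 -610.8  648. ] 0.003704886973316241
side cell [415.3 202.2] 0.9
side cell [322.6 198.3] 0.8
side cell [209.1 202.2] 0.68
side cell [449.2 252.7] 0.57
side cell_well [322.7 191. ] 0.87
side cell_well [415.2 199.3] 0.69
side cell_mark [382.3 200.1] 0.78
side cell_mark [295.  185.9] 0.77
side cell_mark [170.9 183.9] 0.65
side cover_edge [354.1 142.1] 0.92
side cover_edge [178.9 182.7] 0.72
side collar_fin [303.4 186.2] 0.76
side collar_fin [163.8 187.6] 0.69
side collar_fin [408.9 199.6] 0.68
side collar_fin [302.6 158.2] 0.34
side carrier_orange [327.7 357.7] 0.75
side carrier_orange [263.9 353.6] 0.68
top [ 392.6   40.5 1080.5] 0.0053524294234023745
top cell [242.5 319.1] 0.92
top cell [269.1 197.1] 0.71
top cell [305.3 107.6] 0.62
top cell [266.7 195.1] 0.17
top cell_well [305.9 109.1] 0.78
top cell_well [266.6 196.6] 0.63
top cell_mark [202.9 356. ] 0.94
top cell_mark [298.3 137.7] 0.8
top cell_mark [248.8 224.1] 0.65
top cover_edge [263.  151.2] 0.83
top cover_edge [226.5 349.5] 0.81
top cover_edge [305.6 122.8] 0.59
top cover_edge [185.7 196.8] 0.32
top collar_fin [245.  361.4] 0.85
top collar_fin [321.7 117.1] 0.59
top collar_fin [268.7 216.8] 0.56
top carrier_orange [441.2 243.1] 0.98
top carrier_orange [427.6 287.2] 0.97
top carrier_orange [439.4 153.2] 0.2
top carrier_orange [373.7 117.8] 0.2
{'clock': 0.7, 'q': array([68.4, 20.2, 93.6,  0. , 66.2, -0.1]), 'joint_vel': array([-0. , -0.1,  0.1, -0. ,  0. ,  0. ]), 'joint_efforts': array([ -0. , -59.4, -33.5,   0.1,   0. ,  -0. ]), 'eef_pos': array([228.2, 581.9, 225.6]), 'eef_rot': array([[ 0. ,  0.4,  0.9],
       [ 0. ,  0.9, -0.4],
       [-1. ,  0. , -0. ]]), 'wrist_force': array([-0. ,  0.7, -0.1]), 'ft_torque': array([-0., -0., -0.]), 'gripper_width': 0.9998923448745625}
```

View pics/side0.png

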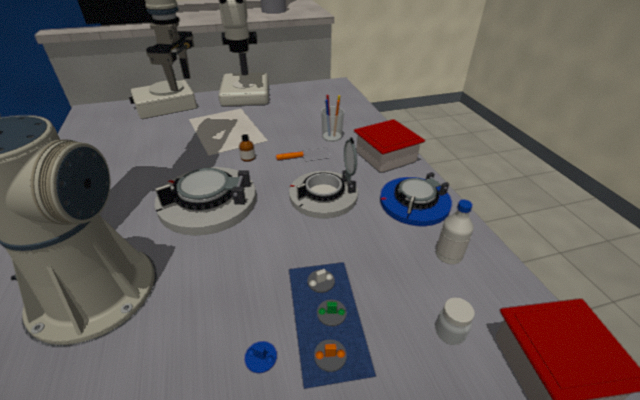

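View pics/top0.png

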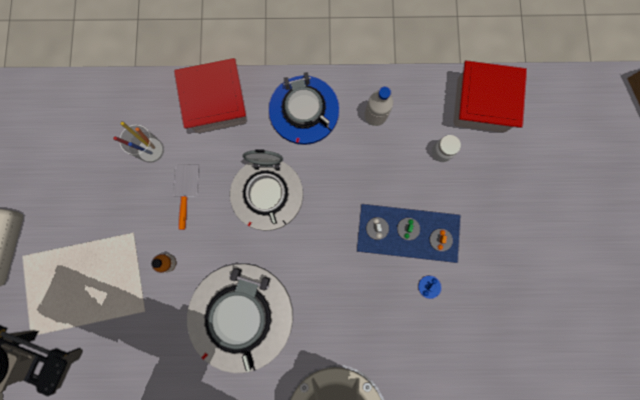

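The meant cell is the smaller white one, at top (266,194) and side (323,188). The orange carrier is at the end of the mat, top (441,240) and side (330,353). I'll enlarge and measure these next.

Run:
```python
from h import *
np.set_printoptions(precision=1,suppress=True)
t=cv2.imread('pics/top0.png');s=cv2.imread('pics/side0.png')
a=cv2.resize(t[140:240,220:310],None,fx=4,fy=4,interpolation=2);b=cv2.resize(t[195:300,350:470],None,fx=3,fy=3.8,interpolation=2)[:400]
cv2.imwrite('pics/ct.png',np.hstack([a,b]))
a=cv2.resize(s[130:220,280:370],None,fx=4.4,fy=4.4,interpolation=2);b=cv2.resize(s[330:375,290:370],None,fx=4.4,fy=4.4,interpolation=2)
b=cv2.copyMakeBorder(b,0,a.shape[0]-b.shape[0],0,0,0);cv2.imwrite('pics/cs.png',np.hstack([a,b]))
for n,lst in {'top':[('well',(266.6,196.6),8),('cell',(269.1,197.1),0),('mark',(248.8,224.1),22),('fin',(268.7,216.8),68),('orange',(441.2,243.1),4)],
 'side':[('well',(322.7,191),8),('cell',(322.6,198.3),0),('mark',(295,185.9),22),('fin',(303.4,186.2),68),('orange',(327.7,357.7),4)]}.items():
  for k,c,z in lst: print(n,k,at_z(n,c,z))
for n,tg in(('top','cover_edge'),('side','cover_edge'),('top','collar_fin'),('side','collar_fin'),('side','cell'),('top','cell')):
  for r in masks_of(n,tg):
    m=r['mask'];ys,xs=np.where(m);print(n,tg,r['score'],np.array(r['centre']),m.sum(),xs.min(),xs.max(),ys.min(),ys.max())
# triangulate edge
def tri(c1,c2):
  o1,r1=ray('top',c1);o2,r2=ray('side',c2)
  A=np.stack([r1,-r2],1);x=np.linalg.lstsq(A,o2-o1,rcond=None)[0];p=o1+r1*x[0];q=o2+r2*x[1];return (p+q)/2,np.linalg.norm(p-q)
print('edge',tri((263,151.2),(354.1,142.1)))
print('well',tri((266.6,196.6),(322.7,191)))
# depth cloud of cup rim region / carrier
d=np.load('pics/top0.npy')
for c in [(441,240),(441,232),(266,195),(235,195),(250,224)]: print(c,at_d('top',c,d[c[1],c[0]]))
```

```text
Traceback (most recent call last):
ValueError: all the input array dimensions except for the concatenation axis must match exactly, but along dimension 0, the array at index 0 has size 400 and the array at index 1 has size 399
```

```bash
cat >> h.py <<'E'
def tri(c1,c2):
  o1,r1=ray('top',c1);o2,r2=ray('side',c2)
  A=np.stack([r1,-r2],1);x=np.linalg.lstsq(A,o2-o1,rcond=None)[0];p=o1+r1*x[0];q=o2+r2*x[1];return (p+q)/2,np.linalg.norm(p-q)
E
python3 - <<'E'
from h import *
np.set_printoptions(precision=1,suppress=True)
t=cv2.imread('pics/top0.png');s=cv2.imread('pics/side0.png')
a=cv2.resize(t[140:240,220:310],(360,400),interpolation=2);b=cv2.resize(t[205:265,400:470],(420,360),interpolation=2)
b=cv2.copyMakeBorder(b,0,40,0,0,0);cv2.imwrite('pics/ct.png',np.hstack([a,b]))
a=cv2.resize(s[130:220,280:370],(400,400),interpolation=2);b=cv2.resize(s[330:375,290:370],(360,202),interpolation=2)
b=cv2.copyMakeBorder(b,0,a.shape[0]-b.shape[0],0,0,0);cv2.imwrite('pics/cs.png',np.hstack([a,b]))
for n,lst in {'top':[('well',(266.6,196.6),8),('cell',(269.1,197.1),0),('mark',(248.8,224.1),22),('fin',(268.7,216.8),68),('orange',(441.2,243.1),4)],
 'side':[('well',(322.7,191),8),('cell',(322.6,198.3),0),('mark',(295,185.9),22),('fin',(303.4,186.2),68),('orange',(327.7,357.7),4)]}.items():
  for k,c,z in lst: print(n,k,at_z(n,c,z))
for n,tg in(('top','cover_edge'),('side','cover_edge'),('top','collar_fin'),('side','collar_fin'),('top','carrier_orange')):
  for r in masks_of(n,tg):
    m=r['mask'];ys,xs=np.where(m);print(n,tg,round(r['score'],2),np.array(r['centre']),m.sum(),xs.min(),xs.max(),ys.min(),ys.max())
print('edge',tri((263,151.2),(354.1,142.1)))
print('well',tri((266.6,196.6),(322.7,191)))
d=np.load('pics/top0.npy')
for c in [(441,240),(441,232),(266,195),(235,195),(250,224)]: print(c,at_d('top',c,d[c[1],c[0]]))
E
```

```text
top well [564.7 175.9   8. ]
top cell [564.6 170.1   0. ]
top mark [489.4 220.5  22. ]
top fin [503.2 162.6  68. ]
top orange [ 435.2 -290.3    4. ]
side well [574.5 189.5   8. ]
side cell [567.4 166.7   0. ]
side mark [499.5 217.2  22. ]
side fin [508.2 148.9  68. ]
side orange [ 440.5 -289.9    4. ]
top cover_edge 0.79 [264.3 159.5] 509 243 282 149 166
top cover_edge 0.76 [301.7 103. ] 1151 285 321 80 123
top cover_edge 0.58 [236.5 322.1] 2797 208 263 280 352
side cover_edge 0.98 [416.2 187. ] 775 399 440 178 200
side cover_edge 0.78 [203.4 184.3] 1476 172 238 168 199
side cover_edge 0.61 [350.5 158.8] 429 343 356 138 180
top collar_fin 0.88 [258.1 336.4] 1124 204 271 285 369
top collar_fin 0.86 [313. 120.] 321 282 328 93 127
top collar_fin 0.83 [276.6 208.3] 344 243 287 175 221
side collar_fin 0.95 [411.9 202.4] 401 395 439 182 212
side collar_fin 0.58 [317.1 194. ] 484 296 344 172 201
top carrier_orange 0.86 [442.6 241.4] 458 428 453 229 250
top carrier_orange 0.62 [431.2 285.7] 415 419 441 275 297
top carrier_orange 0.32 [412.1 239.8] 3685 357 460 204 262
top carrier_orange 0.25 [266. 190.] 4529 230 302 149 230
edge (array([648.5, 164.2, 170.5]), np.float64(4.86997924242308))
well (array([566.1, 173.7,  20.7]), np.float64(6.880032975078563))
(441, 240) [ 442.3 -283.2   26.8]
(441, 232) [ 464.  -287.8   15.9]
(266, 195) [568.4 177.   12.7]
(235, 195) [568.  259.1  19.6]
(250, 224) [489.1 216.5  26.9]
```

View pics/ct.png

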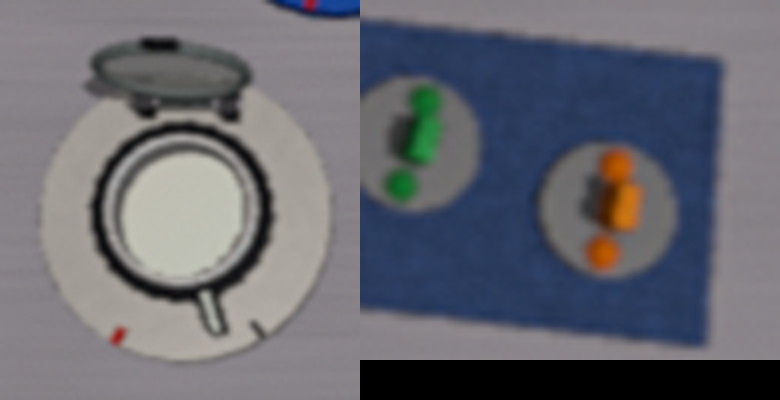

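View pics/cs.png

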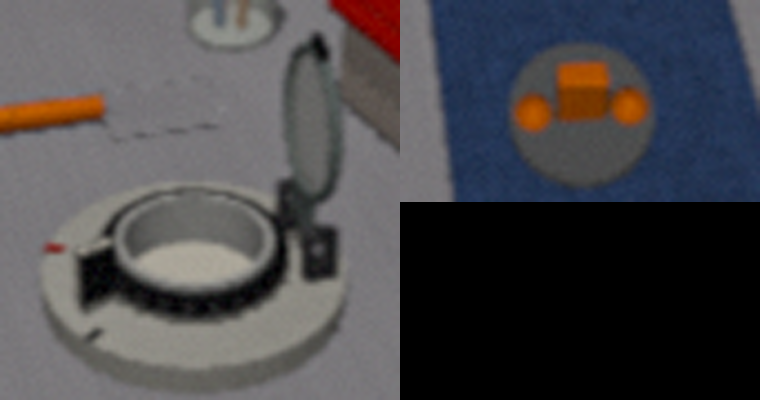

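```bash
cat > fit.py <<'E'
from h import *
from scipy.optimize import least_squares
np.set_printoptions(precision=2,suppress=True)
T=lambda x,y:(x/4+220,y/4+140)
S=lambda x,y:(x/400*90+280,y/400*90+130)
def pt(p,r,az,z): a=p[2]+az; return [p[0]+r*np.cos(a),p[1]+r*np.sin(a),z]
def res(p,parts=None):
  e=[]
  for n,c,r,az,z in [('top',T(118,336),91.5,2.70,22),('top',T(258,329),91.5,3.75,22),('side',S(54,248),91.5,2.70,22),('side',S(93,335),91.5,3.75,22)]:
    off=p[3:5] if n=='top' else p[5:7]
    e+=list(proj(n,pt(p,r,az,z))+off-c)
  th=np.linspace(0,2*np.pi,180)
  for n,z,r,ext in [('top',22,98,[('x',0,T(40,0)[0]),('x',1,T(330,0)[0]),('y',1,T(0,360)[1])]),('side',22,98,[('x',0,S(41,0)[0])])]:
    off=p[3:5] if n=='top' else p[5:7]
    q=np.array([proj(n,pt(p,r,t,z))+off for t in th])
    for ax,mx,v in ext:
      k=q[:,'xy'.index(ax)]; e.append((k.max() if mx else k.min())-v)
  return np.r_[e,p[3:]/1.0]
E
python3 - <<'E'
from fit import *
f=least_squares(res,[567,172,0,0,0,0,0]);print(f.x,np.degrees(f.x[2]),f.fun)
p=f.x
# fin: line pts on fin top, z=68
i=at_z('top',T(205,294),68);o=at_z('top',T(221,332),68)
for q in (i,o): 
  v=q[:2]-p[:2];print('fin',q,np.hypot(*v),(np.arctan2(v[1],v[0])-p[2])%(2*np.pi))
print('collar top',3.75-((np.arctan2(*(o[:2]-i[:2])[::-1])-p[2])%(2*np.pi)))
i=at_z('side',S(108,240),68);o=at_z('side',S(80,249),68)
for q in (i,o): 
  v=q[:2]-p[:2];print('fin side',q,np.hypot(*v),(np.arctan2(v[1],v[0])-p[2])%(2*np.pi))
# cover: tab tip 127 from hinge
for th in (1.55,1.6,1.65,1.7,1.75,1.8):
  c=lambda L:np.array(pt(p,70-L*np.cos(th),0,49+L*np.sin(th)))
  print(th,proj('top',c(123)),proj('side',c(123)))
print('seen tab',T(160,45),S(320,45))
# carrier
g=[at_z('top',(400+x/6,205+y/6),z) for x,y,z in [(628,188,38),(616,162,15),(603,252,15),(608,208,10)]] if 0 else [at_z('top',(400+(x-360)/6,205+y/6),z) for x,y,z in [(628,205,38),(616,163,15),(603,253,15),(608,210,10)]]
print(g, 'dome mid',(g[1]+g[2])/2,'axis deg',np.degrees(np.arctan2(*(g[1]-g[2])[:2][::-1])))
g=[at_z('side',(290+(x-400)/4.5,330+y/4.5),z) for x,y,z in [(582,75,38),(533,112,15),(629,106,15),(582,114,10)]]
print(g, 'dome mid',(g[1]+g[2])/2,'axis deg',np.degrees(np.arctan2(*(g[1]-g[2])[:2][::-1])))
E
```

```text
Traceback (most recent call last):
  File "fit.py", line 15, in res
    q=np.array([proj(n,pt(p,r,t,z))+off for t in th])
                ~~~~^^^^^^^^^^^^^^^
  File "h.py", line 15, in proj
    i=camera_info(n);K=np.array(i['intrinsics']);R=np.array(i['attitude'])
ValueError: time passes only in moves, steps and waits
```

```bash
python3 - <<'E'
s=open('h.py').read()
s=s.replace("def snap","_ci=camera_info\n_cc={}\ndef camera_info(n):\n    if n not in _cc: _cc[n]=_ci(n)\n    return _cc[n]\ndef snap",1)
open('h.py','w').write(s)
E
cat > m1.py <<'E'
from fit import *
f=least_squares(res,[567,172,0,0,0,0,0]);print(f.x,np.degrees(f.x[2]),f.fun)
p=f.x
i=at_z('top',T(205,294),68);o=at_z('top',T(221,332),68)
for q in (i,o): 
  v=q[:2]-p[:2];print('fin',q,np.hypot(*v),(np.arctan2(v[1],v[0])-p[2])%(2*np.pi))
print('collar top',3.75-((np.arctan2(*(o[:2]-i[:2])[::-1])-p[2])%(2*np.pi)))
i=at_z('side',S(108,240),68);o=at_z('side',S(80,249),68)
for q in (i,o): 
  v=q[:2]-p[:2];print('fin side',q,np.hypot(*v),(np.arctan2(v[1],v[0])-p[2])%(2*np.pi))
for th in (1.55,1.6,1.65,1.7,1.75,1.8):
  c=lambda L:np.array(pt(p,70-L*np.cos(th),0,49+L*np.sin(th)))
  print(th,proj('top',c(123)),proj('side',c(123)))
print('seen tab',T(160,45),S(320,45))
g=[at_z('top',(400+(x-360)/6,205+y/6),z) for x,y,z in [(628,205,38),(616,163,15),(603,253,15),(608,210,10)]]
print(g, 'dome mid',(g[1]+g[2])/2,'axis deg',np.degrees(np.arctan2(*(g[1]-g[2])[:2][::-1])))
g=[at_z('side',(290+(x-400)/4.5,330+y/4.5),z) for x,y,z in [(582,75,38),(533,112,15),(629,106,15),(582,114,10)]]
print(g, 'dome mid',(g[1]+g[2])/2,'axis deg',np.degrees(np.arctan2(*(g[1]-g[2])[:2][::-1])))
E
python3 m1.py
```

```text
[571.69 175.28  -0.05   0.05   0.24   0.23  -0.16] -2.844652219830466 [ 0.15 -0.29 -0.16 -0.05  0.1   0.18  0.1  -0.02 -0.44  0.41  0.1  -0.42
  0.05  0.24  0.23 -0.16]
fin [511.55 156.16  68.  ] 63.10345122678542 3.499059173835732
fin [487.27 145.88  68.  ] 89.38603661224796 3.5264291940652903
collar top 0.15801776358260877
fin side [512.94 157.79  68.  ] 61.29280299817497 3.4806014009709303
fin side [494.55 153.62  68.  ] 80.11793063585621 3.464993664909292
1.55 [259.79 153.98] [348.79 140.88]
1.6 [259.95 151.42] [351.04 140.62]
1.65 [260.13 148.9 ] [353.27 140.46]
1.7 [260.32 146.44] [355.48 140.41]
1.75 [260.54 144.04] [357.67 140.47]
1.8 [260.77 141.71] [359.81 140.63]
seen tab (260.0, 151.25) (352.0, 140.125)
[array([ 443.87, -289.39,   38.  ]), array([ 463.53, -292.43,   15.  ]), array([ 424.11, -284.51,   15.  ]), array([ 443.13, -289.29,   10.  ])] dome mid [ 443.82 -288.47   15.  ] axis deg -11.360936516601928
[array([ 445.36, -288.8 ,   38.  ]), array([ 425.98, -286.19,   15.  ]), array([ 463.93, -294.71,   15.  ]), array([ 445.58, -290.05,   10.  ])] dome mid [ 444.95 -290.45   15.  ] axis deg 167.34236679470752
```

```bash
cat >> h.py <<'E'
from scipy.spatial.transform import Rotation as Ro
def down(yaw): # tool y at world angle yaw deg, x down
    a=np.radians(yaw);y=np.array([np.cos(a),np.sin(a),0]);x=np.array([0,0,-1.]);return np.stack([x,y,np.cross(x,y)],1)
def rel(P,R=None):
    s=env.state();R0=np.array(s['eef_rot']);R=R0 if R is None else R
    sh=R0.T@(np.array(P,float)-s['eef_pos']);w=Ro.from_matrix(R0.T@R).as_rotvec(degrees=True)
    print('clock',s['clock'],'shift',sh.round(1),'turn',w.round(1),'at',s['eef_pos'].round(1),'F',np.round(s['wrist_force'],1),'q',np.round(s['q'],0))
E
python3 -c "
from h import *
rel([444.3,-289.4,150],down(78));rel([444.3,-289.4,23],down(78))"
```

```text
clock 0.95 shift [  75.6 -732.2  519.3] turn [-9.4  0.   0. ] at [228.2 581.8 225.6] F [-0.8 -0.5  0.2] q [68. 20. 94. -0. 66. -0.]
clock 0.95 shift [ 202.6 -732.2  519.3] turn [-9.4  0.   0. ] at [228.2 581.8 225.6] F [-0.8 -0.5  0.2] q [68. 20. 94. -0. 66. -0.]
```

```bash
python3 -m pendant '[[[0,-366,260],[0,0,0]],[[0,-366,260],[0,0,0]],[[0,-366,260],[0,0,0]],[[0,-366,260],[0,0,0]],[[0,-366,260],[0,0,0]],[[0,-366,260],[0,0,0]],[[0,-366,260],[0,0,0]],[[0,-366,260],[0,0,0]],[[0,-366,260],[-8,0,0]],[[20,-732.2,519.3],[-9.4,0,0]],[[40,-732.2,519.3],[-9.4,0,0]],[[75.6,-732.2,519.3],[-9.4,0,0]],[[75.6,-732.2,519.3],[-9.4,0,0]],[[75.6,-732.2,519.3],[-9.4,0,0]],[[75.6,-732.2,519.3],[-9.4,0,0]],[[75.6,-732.2,519.3],[-9.4,0,0]],[[75.6,-732.2,519.3],[-9.4,0,0]],[[75.6,-732.2,519.3],[-9.4,0,0]],[[75.6,-732.2,519.3],[-9.4,0,0]],[[75.6,-732.2,519.3],[-9.4,0,0]]]' 45 15
python3 -c "
from h import *
rel([444.3,-289.4,150],down(78));rel([444.3,-289.4,23],down(78));snap('top','t1');snap('side','s1')
t=cv2.imread('pics/t1.png')[190:300,350:500];s=cv2.imread('pics/s1.png')[230:400,240:400]
cv2.imwrite('pics/c1.png',np.hstack([cv2.resize(t,(409,300),interpolation=2),cv2.resize(s,(282,300),interpolation=2)]))"
```

```text
clock: 2.95
eef_pos: [444.2, -290.8, 149.4]
eef_rot: [[-0.001, 0.211, 0.978], [0.0, 0.978, -0.211], [-1.0, 0.0, -0.001]]
wrist_force: [0.2, 1.0, 0.3]
gripper_width: 0.492
clock 2.95 shift [-0.6  1.4 -0.2] turn [-0.2 -0.  -0. ] at [ 444.2 -290.8  149.4] F [0.2 1.  0.3] q [ -33.   17.  109.    0.   54. -111.]
clock 2.95 shift [ 1.264e+02  1.400e+00 -1.000e-01] turn [-0.2 -0.  -0. ] at [ 444.2 -290.8  149.4] F [0.2 1.  0.3] q [ -33.   17.  109.    0.   54. -111.]
```

View pics/c1.png

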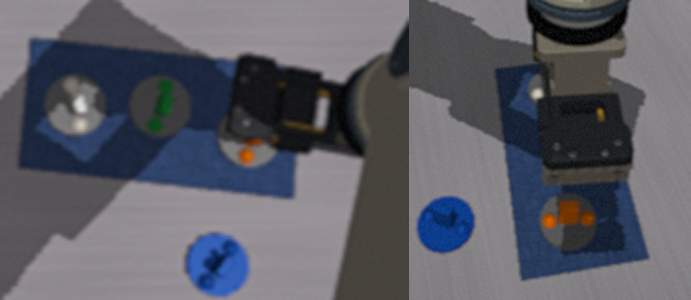

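```bash
python3 -m pendant '[[[40,1.4,0],[0,0,0]],[[75,1.4,0],[0,0,0]],[[100,1.4,0],[0,0,0]],[[115,1.4,0],[0,0,0]],[[123,1.4,0],[0,0,0]],[[126.4,1.4,0],[0,0,0]],[[126.4,1.4,0],[0,0,0]],[[126.4,1.4,0],[0,0,0]]]'
python3 -m pendant '[[[0,0,0],[0,0,0]],[[0,0,0],[0,0,0]],[[0,0,0],[0,0,0]],[[0,0,0],[0,0,0]],[[0,0,0],[0,0,0]],[[0,0,0],[0,0,0]]]' 0 20
python3 -c "
from h import *
snap('side','s2')
s=cv2.imread('pics/s2.png')[230:400,240:400]
cv2.imwrite('pics/c2.png',cv2.resize(s,(564,600),interpolation=2))"
```

```text
clock: 3.85
eef_pos: [444.4, -286.9, 24.4]
eef_rot: [[0.0, 0.208, 0.978], [0.0, 0.978, -0.208], [-1.0, 0.0, 0.0]]
wrist_force: [0.2, -0.0, 0.4]
gripper_width: 0.488
clock: 4.45
eef_pos: [444.5, -286.9, 24.5]
eef_rot: [[0.0, 0.208, 0.978], [0.0, 0.978, -0.208], [-1.0, 0.0, 0.0]]
wrist_force: [0.5, 0.2, 2.6]
gripper_width: 0.105
```

View pics/c2.png

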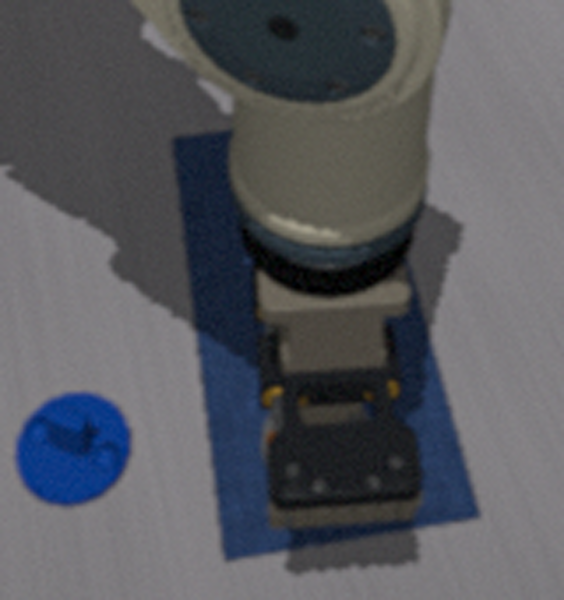

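The fingers stopped at about 9.7 mm, which matches the 10 mm grip. Next I lift and check the load.

```bash
python3 -m pendant '[[[-10,0,0],[0,0,0]],[[-40,0,0],[0,0,0]],[[-80,0,0],[0,0,0]],[[-120,0,0],[0,0,0]],[[-145,0,0],[0,0,0]],[[-145,0,0],[0,0,0]],[[-145,0,0],[0,0,0]]]'
python3 -c "
from h import *
rel([571.7,175.3,170],down(87.2));rel([571.7,175.3,29.5],down(87.2))
snap('side','s3')
s=cv2.imread('pics/s3.png')[130:400,240:440]
cv2.imwrite('pics/c3.png',cv2.resize(s,(444,600),interpolation=2))"
```

```text
clock: 5.2
eef_pos: [444.4, -286.9, 169.8]
eef_rot: [[0.001, 0.208, 0.978], [-0.0, 0.978, -0.208], [-1.0, -0.0, 0.001]]
wrist_force: [-0.9, -0.4, -1.0]
gripper_width: 0.106
clock 5.2 shift [-1.000e-01  4.786e+02  2.820e+01] turn [-9.2  0.1  0. ] at [ 444.4 -286.9  169.8] F [-0.9 -0.4 -1. ] q [ -33.   15.  108.    0.   56. -111.]
clock 5.2 shift [140.4 478.6  28.1] turn [-9.2  0.1  0. ] at [ 444.4 -286.9  169.8] F [-0.9 -0.4 -1. ] q [ -33.   15.  108.    0.   56. -111.]
```

View pics/c3.png

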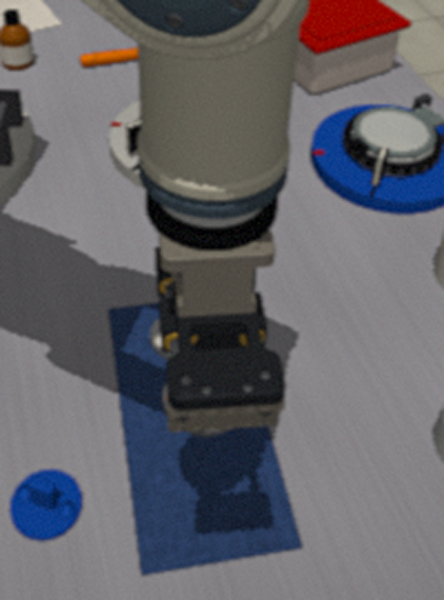

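The shadow shows the carrier disc in the gripper. Next I move over the well.

```bash
python3 -m pendant '[[[0,478.6,28.2],[-9.2,0,0]],[[0,478.6,28.2],[-9.2,0,0]],[[0,478.6,28.2],[-9.2,0,0]],[[0,478.6,28.2],[-9.2,0,0]],[[0,478.6,28.2],[-9.2,0,0]],[[0,478.6,28.2],[-9.2,0,0]],[[0,478.6,28.2],[-9.2,0,0]],[[0,478.6,28.2],[-9.2,0,0]],[[0,478.6,28.2],[-9.2,0,0]],[[0,478.6,28.2],[-9.2,0,0]],[[0,478.6,28.2],[-9.2,0,0]],[[0,478.6,28.2],[-9.2,0,0]],[[0,478.6,28.2],[-9.2,0,0]],[[0,478.6,28.2],[-9.2,0,0]]]'
python3 -c "
from h import *
rel([571.7,175.3,70],down(87.2));rel([571.7,175.3,29.5],down(87.2))
snap('side','s4');snap('top','t4')
s=cv2.imread('pics/s4.png')[60:220,250:400];t=cv2.imread('pics/t4.png')[120:250,190:330]
cv2.imwrite('pics/c4.png',np.hstack([cv2.resize(s,(375,400),interpolation=2),cv2.resize(t,(425,400),interpolation=2)]))"
```

```text
clock: 6.65
eef_pos: [570.6, 174.3, 168.7]
eef_rot: [[-0.002, 0.051, 0.999], [0.0, 0.999, -0.051], [-1.0, 0.0, -0.002]]
wrist_force: [-0.4, 0.2, -0.4]
gripper_width: 0.107
clock 6.65 shift [98.7  1.1  1.2] turn [-0.1 -0.1 -0. ] at [570.6 174.3 168.7] F [-0.4  0.2 -0.4] q [ 17.  21. 100.   0.  59. -70.]
clock 6.65 shift [139.2   1.1   1.3] turn [-0.1 -0.1 -0. ] at [570.6 174.3 168.7] F [-0.4  0.2 -0.4] q [ 17.  21. 100.   0.  59. -70.]
```

View pics/c4.png

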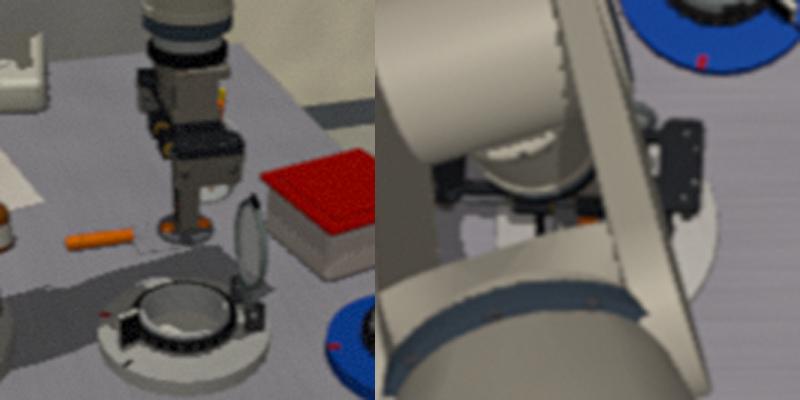

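```bash
python3 -m pendant '[[[30,1.1,1.2],[0,0,0]],[[60,1.1,1.2],[0,0,0]],[[80,1.1,1.2],[0,0,0]],[[95,1.1,1.2],[0,0,0]],[[108,1.1,1.2],[0,0,0]],[[118,1.1,1.2],[0,0,0]],[[127,1.1,1.2],[0,0,0]],[[130,1.1,1.2],[0,0,0]],[[130,1.1,1.2],[0,0,0]]]'
python3 -m pendant '[[[2,0,0],[0,0,0]],[[4,0,0],[0,0,0]],[[6,0,0],[0,0,0]],[[8,0,0],[0,0,0]],[[8,0,0],[0,0,0]]]'
python3 -c "
from h import *
rel([571.7,175.3,28.5],down(87.2))
snap('side','s5')
s=cv2.imread('pics/s5.png')[100:220,260:380]
cv2.imwrite('pics/c5.png',cv2.resize(s,(600,600),interpolation=2))"
```

```text
clock: 7.65
eef_pos: [572.1, 175.6, 38.9]
eef_rot: [[-0.001, 0.051, 0.999], [0.001, 0.999, -0.051], [-1.0, 0.001, -0.001]]
wrist_force: [0.7, -0.0, 0.0]
gripper_width: 0.106
clock: 8.15
eef_pos: [571.9, 175.6, 30.7]
eef_rot: [[-0.001, 0.051, 0.999], [0.001, 0.999, -0.051], [-1.0, 0.0, -0.001]]
wrist_force: [-0.9, -0.2, -1.4]
gripper_width: 0.11
clock 8.15 shift [ 2.2 -0.3 -0.2] turn [-0.1 -0.1 -0. ] at [571.9 175.6  30.7] F [-0.9 -0.2 -1.4] q [ 17.  32. 104.   0.  44. -70.]
```

View pics/c5.png

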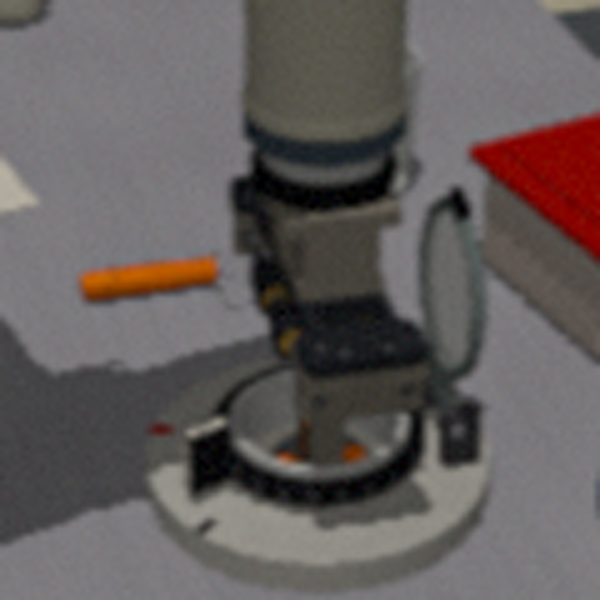

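Inside the well and centred. I go down the last 2 to 3 mm and watch the force.

```bash
python3 -m pendant '[[[1.5,0,0],[0,0,0]],[[3,0,0],[0,0,0]],[[3,0,0],[0,0,0]],[[3,0,0],[0,0,0]]]'
```

```text
clock: 8.6
eef_pos: [572.1, 175.7, 28.4]
eef_rot: [[-0.001, 0.051, 0.999], [0.001, 0.999, -0.051], [-1.0, 0.001, -0.001]]
wrist_force: [-2.1, 0.1, 7.3]
gripper_width: 0.107
```

Floor contact at 7 N. Now I release and rise.

```bash
python3 -m pendant '[[[0,0,0],[0,0,0]],[[0,0,0],[0,0,0]],[[0,0,0],[0,0,0]],[[0,0,0],[0,0,0]],[[0,0,0],[0,0,0]]]' 26
python3 -m pendant '[[[-5,0,0],[0,0,0]],[[-20,0,0],[0,0,0]],[[-45,0,0],[0,0,0]],[[-80,0,0],[0,0,0]],[[-120,0,0],[0,0,0]],[[-150,0,0],[0,0,0]],[[-170,0,0],[0,0,0]],[[-170,0,0],[0,0,0]]]'
python3 -c "
from h import *
rel([571.7,175.3,28.5],down(87.2))
snap('side','s6')
s=cv2.imread('pics/s6.png')[100:220,260:380]
cv2.imwrite('pics/c6.png',cv2.resize(s,(600,600),interpolation=2))"
```

```text
clock: 9.1
eef_pos: [572.1, 175.7, 28.3]
eef_rot: [[-0.001, 0.051, 0.999], [0.001, 0.999, -0.051], [-1.0, 0.0, -0.001]]
wrist_force: [0.3, 0.0, 0.2]
gripper_width: 0.286
clock: 9.9
eef_pos: [574.2, 176.2, 202.8]
eef_rot: [[0.005, 0.051, 0.999], [0.003, 0.999, -0.051], [-1.0, 0.003, 0.005]]
wrist_force: [0.8, -0.3, 0.2]
gripper_width: 0.287
clock 9.9 shift [174.3  -1.5  -3.3] turn [-0.1  0.3 -0.2] at [574.2 176.2 202.8] F [ 0.8 -0.3  0.2] q [ 17.  19.  98.   0.  62. -70.]
```

View pics/c6.png

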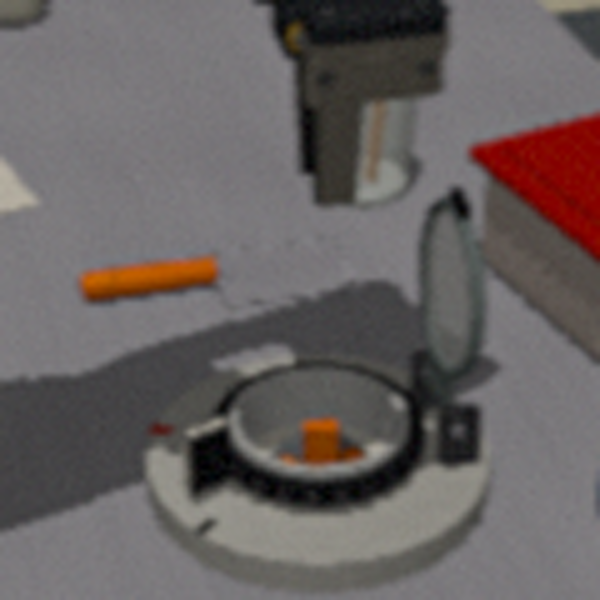

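The carrier stands flat in the well and is released. Next I go behind the open cover.

```bash
cat > cov.py <<'E'
from h import *
C=np.array([571.7,175.3]);yw=np.radians(-2.8);ex=np.array([np.cos(yw),np.sin(yw)])
def P(X,z,Y=0): return [*(C+ex*X+Y*np.array([-ex[1],ex[0]])),z]
def XZ(t,r=95,h=10,pen=0):
    t=np.radians(t);return 70-r*np.cos(t)+(3-pen)*np.sin(t)+h, 49+r*np.sin(t)+(3-pen)*np.cos(t)+11
E
python3 - <<'E'
from cov import *
rel(P(0,240),down(87.2));rel(P(113,240),down(87.2));rel(P(113,155),down(87.2))
E
```

```text
clock 9.95 shift [-39.4  -0.5  -1.3] turn [-0.1  0.1 -0.1] at [573.1 175.8 200.6] F [-0.3  0.3  0.5] q [ 17.  19.  98.   0.  62. -70.]
clock 9.95 shift [-39.1  -0.3 111.7] turn [-0.1  0.1 -0.1] at [573.1 175.8 200.6] F [-0.3  0.3  0.5] q [ 17.  19.  98.   0.  62. -70.]
clock 9.95 shift [ 45.9  -0.5 111.5] turn [-0.1  0.1 -0.1] at [573.1 175.8 200.6] F [-0.3  0.3  0.5] q [ 17.  19.  98.   0.  62. -70.]
```

```bash
python3 -m pendant '[[[-20,0,0],[0,0,0]],[[-40,0,0],[0,0,0]],[[-40,0,40],[0,0,0]],[[-40,0,80],[0,0,0]],[[-40,0,112],[0,0,0]],[[-40,0,112],[0,0,0]],[[-20,0,112],[0,0,0]],[[10,0,112],[0,0,0]],[[35,0,112],[0,0,0]],[[46,0,112],[0,0,0]],[[46,0,112],[0,0,0]],[[46,0,112],[0,0,0]]]' 0 20
python3 - <<'E'
from cov import *
snap('side','s7')
s=cv2.imread('pics/s7.png')[80:220,260:400]
cv2.imwrite('pics/c7.png',cv2.resize(s,(600,600),interpolation=2))
rel(P(113,155),down(87.2))
s=env.state();d=(s['eef_pos'][:2]-C)@ex
for t in list(range(95,-1,-5)): X,z=XZ(t);print(t,[round(s['eef_pos'][2]-z,1),round(X-d,1)])
E
```

```text
clock: 11.15
eef_pos: [685.1, 170.4, 155.5]
eef_rot: [[0.003, 0.051, 0.999], [0.002, 0.999, -0.051], [-1.0, 0.002, 0.003]]
wrist_force: [0.0, -0.1, 0.4]
gripper_width: 0.005
clock 11.2 shift [ 1.1 -0.8 -1. ] turn [-0.1  0.2 -0.1] at [685.6 170.5 156.1] F [-0.6  0.4  0.4] q [ 14.  31.  86.   0.  63. -73.]
95 [np.float64(1.7), np.float64(-22.7)]
90 [np.float64(1.1), np.float64(-31.0)]
85 [np.float64(1.2), np.float64(-39.3)]
80 [np.float64(2.0), np.float64(-47.5)]
75 [np.float64(3.6), np.float64(-55.7)]
70 [np.float64(5.8), np.float64(-63.7)]
65 [np.float64(8.7), np.float64(-71.4)]
60 [np.float64(12.3), np.float64(-78.9)]
55 [np.float64(16.6), np.float64(-86.0)]
50 [np.float64(21.4), np.float64(-92.8)]
45 [np.float64(26.8), np.float64(-99.1)]
40 [np.float64(32.8), np.float64(-104.8)]
35 [np.float64(39.2), np.float64(-110.1)]
30 [np.float64(46.0), np.float64(-114.8)]
25 [np.float64(53.2), np.float64(-118.8)]
20 [np.float64(60.8), np.float64(-122.2)]
15 [np.float64(68.6), np.float64(-125.0)]
10 [np.float64(76.7), np.float64(-127.0)]
5 [np.float64(84.8), np.float64(-128.4)]
0 [np.float64(93.1), np.float64(-129.0)]
```

View pics/c7.png

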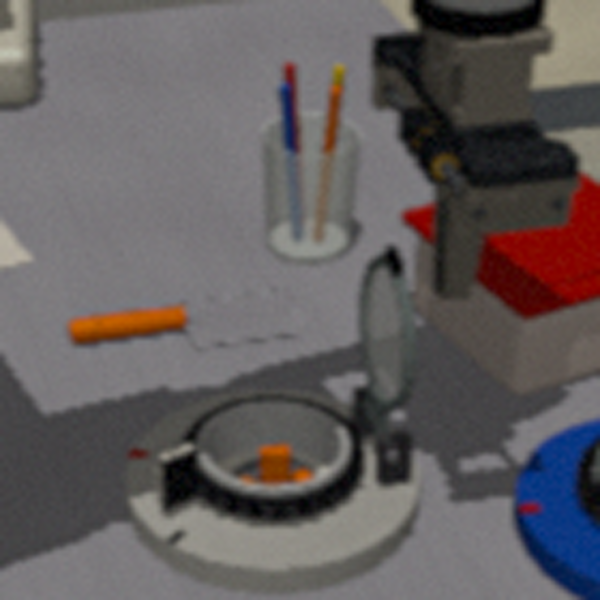

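The fingers are behind the cover. I now follow its arc, stopping at about 45° to look.

```bash
python3 -m pendant '[[[1,-0.5,-10],[0,0,0]],[[1,-0.5,-20],[0,0,0]],[[1,-0.5,-31],[0,0,0]],[[1,-0.5,-39],[0,0,0]],[[2,-0.5,-47],[0,0,0]],[[3.5,-0.5,-56],[0,0,0]],[[6,-0.5,-64],[0,0,0]],[[9,-0.5,-71],[0,0,0]],[[12,-0.5,-79],[0,0,0]],[[16.5,-0.5,-86],[0,0,0]],[[21.5,-0.5,-93],[0,0,0]],[[27,-0.5,-99],[0,0,0]],[[27,-0.5,-99],[0,0,0]]]'
python3 - <<'E'
from cov import *
snap('side','s8')
s=cv2.imread('pics/s8.png')[80:220,260:400]
cv2.imwrite('pics/c8.png',cv2.resize(s,(600,600),interpolation=2))
s=env.state();d=(s['eef_pos'][:2]-C)@ex;print(s['wrist_force'])
for t in [40,35,30,25,20,15,10,8,6,4,2,0]: X,z=XZ(t);print(t,[round(s['eef_pos'][2]-z,1),round(X-d,1)])
E
```

```text
clock: 12.5
eef_pos: [585.1, 174.9, 127.5]
eef_rot: [[0.001, 0.05, 0.999], [0.002, 0.999, -0.05], [-1.0, 0.002, 0.001]]
wrist_force: [-0.1, -0.2, 0.7]
gripper_width: 0.009
[-0.36516586  0.16646142  0.23104795]
40 [np.float64(4.6), np.float64(-4.9)]
35 [np.float64(11.0), np.float64(-10.2)]
30 [np.float64(17.9), np.float64(-14.8)]
25 [np.float64(25.1), np.float64(-18.9)]
20 [np.float64(32.6), np.float64(-22.3)]
15 [np.float64(40.5), np.float64(-25.1)]
10 [np.float64(48.5), np.float64(-27.1)]
8 [np.float64(51.8), np.float64(-27.7)]
6 [np.float64(55.0), np.float64(-28.2)]
4 [np.float64(58.3), np.float64(-28.6)]
2 [np.float64(61.6), np.float64(-28.9)]
0 [np.float64(65.0), np.float64(-29.1)]
```

View pics/c8.png

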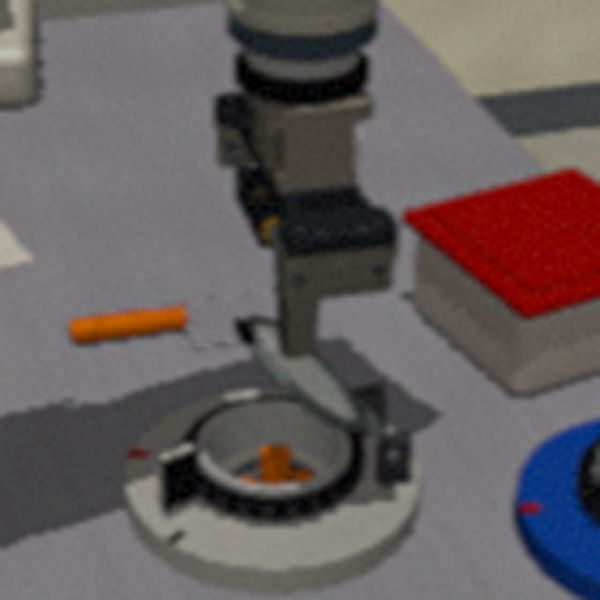

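The cover is following, now at about 45°. I continue down to near shut.

```bash
python3 -m pendant '[[[5,0,-5],[0,0,0]],[[11,0,-10],[0,0,0]],[[18,0,-15],[0,0,0]],[[25,0,-19],[0,0,0]],[[32.5,0,-22],[0,0,0]],[[40.5,0,-25],[0,0,0]],[[48.5,0,-27],[0,0,0]],[[54,0,-28],[0,0,0]],[[58,0,-28.5],[0,0,0]],[[61.5,0,-29],[0,0,0]],[[63,0,-29],[0,0,0]],[[63,0,-29],[0,0,0]]]'
```

```text
clock: 13.75
eef_pos: [556.8, 176.4, 64.6]
eef_rot: [[0.002, 0.05, 0.999], [0.001, 0.999, -0.05], [-1.0, 0.002, 0.002]]
wrist_force: [-1.1, -1.0, 0.3]
gripper_width: 0.004
```

```bash
python3 -m pendant '[[[1,0,0],[0,0,0]],[[2,0,0],[0,0,0]],[[2,0,0],[0,0,0]],[[2,0,0],[0,0,0]]]'; python3 -m pendant '[[[0.5,0,0],[0,0,0]],[[1,0,0],[0,0,0]],[[1,0,0],[0,0,0]],[[1,0,0],[0,0,0]]]'
python3 - <<'E'
from cov import *
snap('side','s9')
s=cv2.imread('pics/s9.png')[100:220,260:380]
cv2.imwrite('pics/c9.png',cv2.resize(s,(600,600),interpolation=2))
E
```

```text
clock: 14.15
eef_pos: [556.9, 176.5, 63.3]
eef_rot: [[0.002, 0.05, 0.999], [0.002, 0.999, -0.05], [-1.0, 0.002, 0.002]]
wrist_force: [-2.3, -0.0, 7.3]
gripper_width: 0.004
clock: 14.55
eef_pos: [557.0, 176.5, 63.3]
eef_rot: [[0.002, 0.05, 0.999], [0.002, 0.999, -0.05], [-1.0, 0.002, 0.002]]
wrist_force: [-3.9, -0.7, 11.1]
gripper_width: 0.003
```

View pics/c9.png

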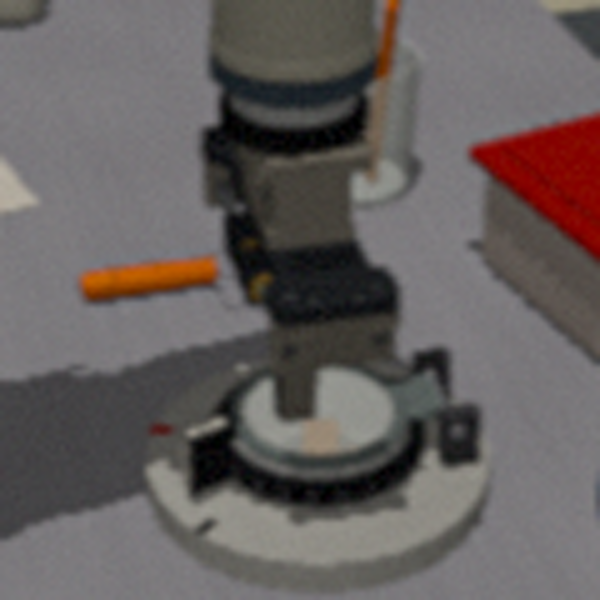

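Cover is on its stop: z held at 63.3 mm while the force rose. I now raise and move over the fin.

```bash
cat >> cov.py <<'E'
def fin(az,z,r=75):
    a=az+yw; return [C[0]+r*np.cos(a),C[1]+r*np.sin(a),z], down(np.degrees(a)-90)
E
python3 -m pendant '[[[-10,0,0],[0,0,0]],[[-30,0,0],[0,0,0]],[[-60,0,0],[0,0,0]],[[-60,0,0],[0,0,0]],[[-60,0,0],[0,0,0]]]' 40
python3 - <<'E'
from cov import *
rel(*fin(3.5,123));rel(*fin(3.5,57))
E
```

```text
clock: 15.1
eef_pos: [557.3, 176.5, 124.1]
eef_rot: [[0.004, 0.05, 0.999], [0.002, 0.999, -0.05], [-1.0, 0.002, 0.004]]
wrist_force: [-0.9, -0.5, -0.4]
gripper_width: 0.419
clock 15.1 shift [  0.8 -26.9 -55.8] turn [-20.6   0.2  -0.1] at [557.3 176.5 124.1] F [-0.9 -0.5 -0.4] q [ 17.  23. 104.   0.  53. -70.]
clock 15.1 shift [ 66.8 -27.  -56. ] turn [-20.6   0.2  -0.1] at [557.3 176.5 124.1] F [-0.9 -0.5 -0.4] q [ 17.  23. 104.   0.  53. -70.]
```

```bash
python3 -m pendant '[[[0,-10,-20],[-7,0,0]],[[0,-20,-40],[-14,0,0]],[[0,-27,-56],[-20.6,0,0]],[[0,-27,-56],[-20.6,0,0]],[[0,-27,-56],[-20.6,0,0]],[[0,-27,-56],[-20.6,0,0]]]'
python3 - <<'E'
from cov import *
rel(*fin(3.5,57))
snap('side','s10')
s=cv2.imread('pics/s10.png')[100:220,260:380]
cv2.imwrite('pics/c10.png',cv2.resize(s,(600,600),interpolation=2))
E
```

```text
clock: 15.7
eef_pos: [501.0, 152.7, 123.7]
eef_rot: [[0.004, -0.302, 0.953], [0.002, 0.953, 0.302], [-1.0, 0.001, 0.005]]
wrist_force: [0.2, 0.2, 0.9]
gripper_width: 0.435
clock 15.7 shift [66.6 -0.1 -1.1] turn [-0.2  0.3 -0.1] at [501.  152.7 123.7] F [0.2 0.2 0.9] q [ 17.  18. 111.   0.  50. -91.]
```

View pics/c10.png

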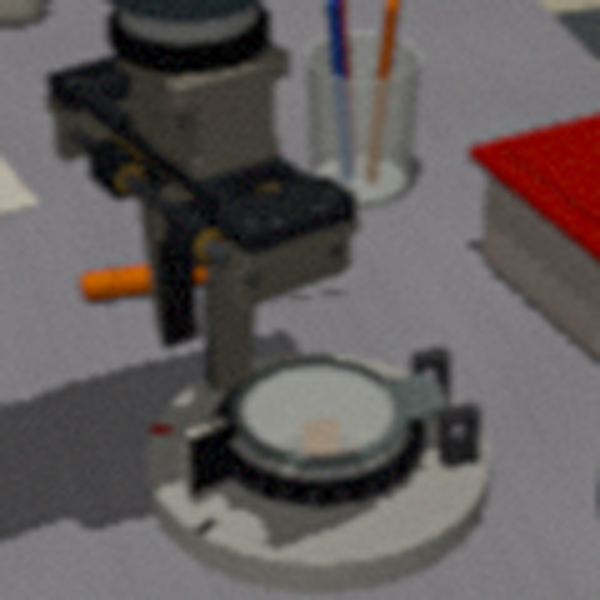

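Cover lies flat and the fin has not moved. I go down astride the fin, then grip lightly.

```bash
python3 -m pendant '[[[20,0,-1],[0,0,0]],[[40,0,-1],[0,0,0]],[[55,0,-1],[0,0,0]],[[63,0,-1],[0,0,0]],[[66.5,0,-1],[0,0,0]],[[66.5,0,-1],[0,0,0]]]'
python3 -m pendant '[[[0,0,0],[0,0,0]],[[0,0,0],[0,0,0]],[[0,0,0],[0,0,0]],[[0,0,0],[0,0,0]],[[0,0,0],[0,0,0]],[[0,0,0],[0,0,0]]]' 0 5
python3 - <<'E'
from cov import *
rel(*fin(2.7,57))
snap('side','s11')
s=cv2.imread('pics/s11.png')[100:220,260:380]
cv2.imwrite('pics/c11.png',cv2.resize(s,(600,600),interpolation=2))
E
```

```text
clock: 16.35
eef_pos: [500.5, 152.7, 57.0]
eef_rot: [[0.004, -0.302, 0.953], [0.002, 0.953, 0.302], [-1.0, 0.001, 0.005]]
wrist_force: [-0.6, 0.4, -0.9]
gripper_width: 0.434
clock: 16.95
eef_pos: [500.7, 152.8, 57.4]
eef_rot: [[0.005, -0.302, 0.953], [0.002, 0.953, 0.302], [-1.0, 0.001, 0.005]]
wrist_force: [-2.0, 0.4, 4.4]
gripper_width: 0.114
clock 16.95 shift [ 0.5 53.7 22.1] turn [45.7  0.3 -0.2] at [500.7 152.8  57.4] F [-2.   0.4  4.4] q [ 17.  24. 114.   0.  42. -91.]
```

View pics/c11.png

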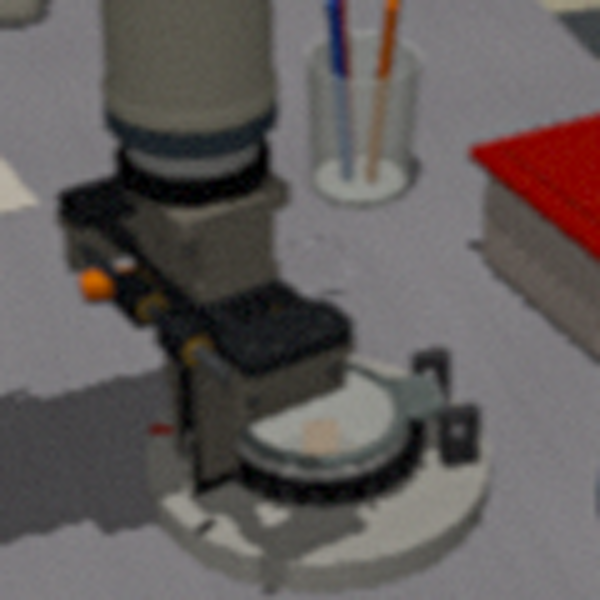

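Run:
```python
from cov import *
s=env.state();R0=np.array(s['eef_rot'])
for az in np.linspace(3.5,2.7,11):
    P_,R=fin(az,57.4);print(round(az,2),(R0.T@(np.array(P_)-s['eef_pos'])).round(1),Ro.from_matrix(R0.T@R).as_rotvec(degrees=True).round(1))
```

```text
3.5 [-0.  -0.2 -0.6] [-0.2  0.3 -0.1]
3.42 [-0.   5.8 -0.4] [ 4.4  0.3 -0.1]
3.34 [-0.  11.7  0.3] [ 9.   0.3 -0.1]
3.26 [ 0.  17.6  1.5] [13.6  0.3 -0.1]
3.18 [ 0.  23.4  3.2] [18.2  0.3 -0.1]
3.1 [ 0.  29.   5.3] [22.8  0.3 -0.1]
3.02 [ 0.1 34.4  7.8] [27.3  0.3 -0.1]
2.94 [ 0.1 39.6 10.8] [31.9  0.3 -0.1]
2.86 [ 0.1 44.6 14.1] [36.5  0.3 -0.1]
2.78 [ 0.1 49.3 17.9] [41.1  0.3 -0.2]
2.7 [ 0.1 53.6 22. ] [45.7  0.3 -0.2]
```

```bash
python3 -m pendant '[[[0,3,-0.5],[2,0,0]],[[0,6,-0.4],[4.4,0,0]],[[0,9,0],[6.7,0,0]],[[0,11.7,0.3],[9,0,0]],[[0,17.6,1.5],[13.6,0,0]],[[0,23.4,3.2],[18.2,0,0]],[[0,29,5.3],[22.8,0,0]],[[0,34.4,7.8],[27.3,0,0]],[[0,37,9.3],[29.6,0,0]],[[0,37,9.3],[29.6,0,0]]]'
python3 - <<'E'
from cov import *
s=env.state();v=s['eef_pos'][:2]-C;print('az',(np.arctan2(v[1],v[0])-yw)%(2*np.pi),np.hypot(*v),s['wrist_force'],s['ft_torque'])
R0=np.array(s['eef_rot'])
for az in (2.9,2.85,2.8,2.75,2.7):
    P_,R=fin(az,57.4);print(round(az,2),(R0.T@(np.array(P_)-s['eef_pos'])).round(1),Ro.from_matrix(R0.T@R).as_rotvec(degrees=True).round(1))
snap('side','s12')
s=cv2.imread('pics/s12.png')[100:220,260:380]
cv2.imwrite('pics/c12.png',cv2.resize(s,(600,600),interpolation=2))
E
```

```text
clock: 18.0
eef_pos: [497.8, 191.3, 57.4]
eef_rot: [[0.003, 0.209, 0.978], [0.003, 0.978, -0.209], [-1.0, 0.003, 0.003]]
wrist_force: [-3.5, 3.4, 4.0]
gripper_width: 0.111
az 2.9772257625180396 75.58603502640985 [-3.54938605  3.36095811  3.95653648] [0.59114294 0.70230371 0.13679839]
2.9 [-0.   5.8  0.8] [ 4.6  0.2 -0.2]
2.85 [0.  9.5 1.2] [ 7.5  0.2 -0.2]
2.8 [ 0.  13.2  1.8] [10.3  0.1 -0.2]
2.75 [ 0.  16.9  2.6] [13.2  0.1 -0.2]
2.7 [ 0.  20.5  3.5] [16.1  0.1 -0.2]
```

View pics/c12.png

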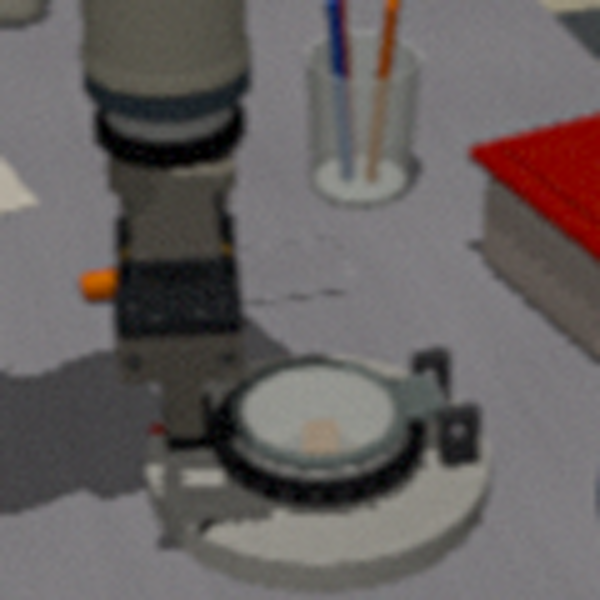

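Fin follows. I finish the arc, then release and rise.

```bash
python3 -m pendant '[[[0,3,0.3],[2.3,0,0]],[[0,6,0.8],[4.6,0,0]],[[0,9.5,1.2],[7.5,0,0]],[[0,13.2,1.8],[10.3,0,0]],[[0,17,2.6],[13.2,0,0]],[[0,19,3.1],[15,0,0]],[[0,20.5,3.5],[16.1,0,0]],[[0,20.5,3.5],[16.1,0,0]],[[0,20.5,3.5],[16.1,0,0]]]'
python3 - <<'E'
from cov import *
s=env.state();v=s['eef_pos'][:2]-C;print('az',(np.arctan2(v[1],v[0])-yw)%(2*np.pi),np.hypot(*v),s['wrist_force'])
E
python3 -m pendant '[[[0,0,0],[0,0,0]],[[0,0,0],[0,0,0]],[[0,0,0],[0,0,0]],[[0,0,0],[0,0,0]]]' 36
python3 -m pendant '[[[-20,0,0],[0,0,0]],[[-50,0,0],[0,0,0]],[[-90,0,0],[0,0,0]],[[-110,0,0],[0,0,0]],[[-110,0,0],[0,0,0]]]'
python3 - <<'E'
from cov import *
snap('side','s13')
s=cv2.imread('pics/s13.png')[130:220,280:370]
cv2.imwrite('pics/c13.png',cv2.resize(s,(600,600),interpolation=2))
rel([330,330,250])
E
```

```text
clock: 18.95
eef_pos: [504.5, 210.5, 57.2]
eef_rot: [[0.002, 0.469, 0.883], [0.003, 0.883, -0.469], [-1.0, 0.003, 0.0]]
wrist_force: [-4.9, 3.5, 2.8]
gripper_width: 0.115
az 2.70780409636149 75.8754941152156 [-4.8816373   3.5205637   2.83191876]
clock: 19.35
eef_pos: [504.7, 210.4, 57.2]
eef_rot: [[0.002, 0.469, 0.883], [0.003, 0.883, -0.469], [-1.0, 0.003, 0.0]]
wrist_force: [-0.3, 0.0, -0.2]
gripper_width: 0.388
clock: 19.85
eef_pos: [506.4, 210.8, 170.3]
eef_rot: [[0.007, 0.469, 0.883], [0.005, 0.883, -0.469], [-1.0, 0.008, 0.004]]
wrist_force: [0.2, -0.4, -0.3]
gripper_width: 0.389
clock 19.9 shift [ -81.9   23.8 -210.8] turn [0. 0. 0.] at [505.4 210.3 168.5] F [-0.6  0.1 -0.4] q [ 22.  17. 107.   0.  56. -40.]
```

View pics/c13.png

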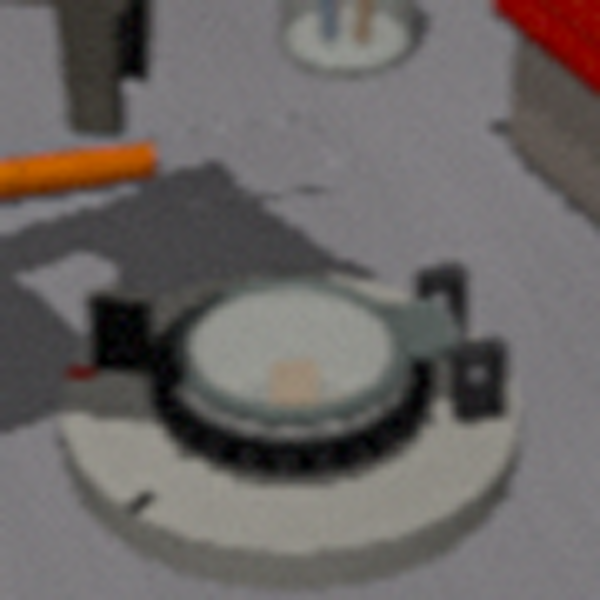

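The side view looks right. I move the arm aside so the top camera can see the fin.

```bash
python3 -m pendant '[[[-60,0,0],[0,0,0]],[[-80,60,-60],[0,0,0]],[[-80,100,-100],[0,0,0]],[[-80,140,-140],[0,0,0]],[[-80,170,-200],[0,0,0]],[[-80,200,-250],[0,0,0]],[[-80,240,-300],[0,0,0]],[[-80,240,-300],[0,0,0]],[[-80,240,-300],[0,0,0]]]'
python3 - <<'E'
from cov import *
snap('top','t14');snap('side','s14')
t=cv2.imread('pics/t14.png')[140:240,220:310];s=cv2.imread('pics/s14.png')[130:220,280:370]
cv2.imwrite('pics/c14.png',np.hstack([cv2.resize(t,(360,400),interpolation=2),cv2.resize(s,(400,400),interpolation=2)]))
cv2.imwrite('pics/c15.png',np.vstack([cv2.imread('pics/t14.png')[:300]]))
E
```

```text
clock: 20.8
eef_pos: [350.7, 564.5, 246.9]
eef_rot: [[0.003, 0.468, 0.884], [0.002, 0.884, -0.468], [-1.0, 0.003, 0.002]]
wrist_force: [0.0, 0.1, 0.8]
gripper_width: 0.392
```

View pics/c14.png

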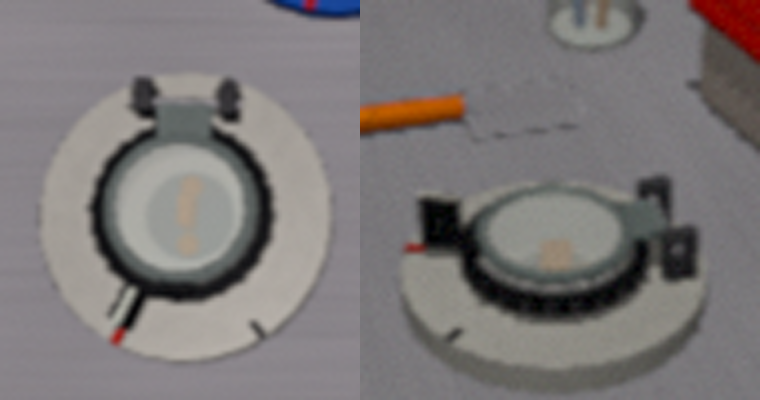

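View pics/c15.png

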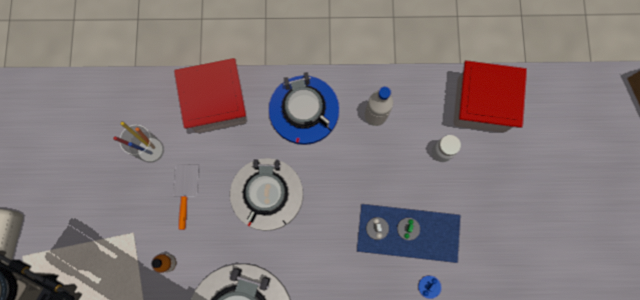

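Run:
```python
from fit import *
from cov import C,yw
for n,f,pts in (('top',T,[(130,288),(111,317)]),):
  q=[at_z(n,f(*a),68) for a in pts]
  for k in q:
    v=k[:2]-C;print(k,np.hypot(*v),3.75-(np.arctan2(v[1],v[0])-yw)%(2*np.pi))
p=[*C,yw]
for r in (60,86): print('expected px for 1.05',(proj('top',pt(p,r,2.7,68))-[220,140])*4)
print('carrier disc centre', at_z('top',T(190,213),14), 'well',C)
print((proj('top',[C[0],C[1],14])-[220,140])*4)
```

```text
[515.85 203.79  68.  ] 62.69210703446594 1.0312253807771974
[497.49 215.55  68.  ] 84.42611942630157 1.0565395533080872
expected px for 1.05 [130.42 283.43]
expected px for 1.05 [110.56 319.6 ]
carrier disc centre [572.87 172.81  14.  ] well [571.7 175.3]
[186.29 214.76]
```

Collar angle reads about 1.04 to 1.05 rad, and the carrier is about 3 mm from the well's centre. I hand in.

```bash
python3 -c "
from h import *
print(ticket.job_done())"
```

```text
the job is handed in; nothing more can be done
None
```

The job is done and handed in, at about 21 s on the robot's clock. The hand-in gave no verdict.

- **Carrier:** I gripped the orange carrier and set it on the well floor under control, with contact at about 7 N before I let go. In the last top picture its disc is about 3 mm from the well's centre, and it lay flat when the well was last open to view.
- **Cover:** I pushed the cover round its hinge until it stopped on the cup's rim. The height held while the push rose to 11 N, and it lies flat in both last views.
- **Collar:** I turned the fin clockwise in a light grip. From the top picture the joint is about 1.03 to 1.06 rad, against 1.05 at the red mark.
- **Everything else:** In the last pictures the green and white carriers, jar, bottles and spatula look where they were at the start; I compared them by eye only. The arm stands clear with the gripper empty.

No check failed. The two cameras disagreed by only a few millimetres in the first measurements, and I resolved that with a joint fit.

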